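# Pop the battery out of the charger and catch it

## Robot

A 6-joint arm with a two-finger parallel gripper is mounted at the origin on a cart in front of the work surface, level with it; the furniture and walls round the work are solid. World frame = base frame: x ahead of the robot, y to its left, z up, the work surface at z = 0. Lengths are in m, angles in degrees, forces in N, time in s.
With the tool pointing down it reaches from about 0.4 to 0.825 m from the base axis. Payload 7 kg.
Tool frame: the origin (TCP) lies at the very end of the fingers, on their centre line; the grasp point (between the pads) lies 19 mm behind it (ctrl.grip_point_offset is the distance from the TCP to the grasp point, in m); x points along the fingers, z is the direction in which the jaws open and shut, and the axes are right-handed (so a half turn about x gives the same grasp; the last joint's range is limited). The gripper opens to 88 mm and grips with 3 to 60 N. Pads are 19 mm wide; open, the fingers measure 130 mm over their backs; the gripper's body (78 mm by 193 mm) begins 47 mm behind the grasp point.
Start: joints at [-46.862, 20.546, 0.682, 0, -70.136, -16.507], TCP at [0.303, -0.603, 0.227] pointing down, gripper open.
Joint ranges: [-176.03, 176.03], [-82.01, 121.73], [-58.28, 71.71], [-173.87, 95.51], [-174.79, -0.11], [-173.66, 173.66]. Speed limits (degrees/s): [136.94, 136.94, 172.46, 180, 180, 180].

## Interface

Orientations are given as [roll, pitch, yaw] about the fixed x, y, z axes, in that order (R = Rz(yaw) Ry(pitch) Rx(roll)).
In Python, from plant import get_obs, snapshot, calibration, close_job, ctrl gives the robot as it stands.
- The arm moves only by the tool move_arm, never from a script. Its argument "commands" is a list that holds one entry, the list of rows, each a list of 4 numbers: the shift along the tool's x, y, z in cm, then the turn about the tool's x in rad. In form: [[[dx, dy, dz, spin], ...]]. A call has 1 to 8 rows; each row shifts and turns the commanded pose from where the row before left it, along the tool's axes as they then stand; what a row does not reach is not made up. A row lasts 1/10 s, in which the tool goes at most 50 mm and 8.59 degrees, less where a joint would pass 70% of its speed; a pose out of reach is approached as far as the arm can. A call with a gripper value outside its range is refused whole. "jaw" is the finger opening in cm, from 0 to 8.76, set as the call begins (left out, the last holds). The fingers move at their own pace and stop on an object; the grip force is fixed at half the most. Time passes only in rows, so rows that do not move let the fingers close. It gives the time, the measured TCP pose, the force and the opening at its end, in the units of the state.
- get_obs(): the state, without advancing time (a new reading comes with each control period).
- snapshot(name): name is "side" or "top" or "wrist"; returns (picture, depth): 400x640x3 uint8, red, green, blue; 400x640 float32, m along the optical axis (not along the pixel's ray), 0 where there is no reading.
- calibration(name): a dict with "mtx" (3x3 intrinsics, pixels), "T" (4x4, takes a point from camera to world coordinates); the wrist camera has in their place "tool_from_camera" (4x4, takes a point from camera to tool coordinates, whose origin is the TCP and whose axes are the tool frame's). Camera axes: x right, y up, looking along -z (the intrinsics and any distortion apply to the point x, -y, -z); pixel columns grow to the right and rows downward; lengths in m; the calibration is good to about 2 mm. A picture is of the moment at which its call begins: read the wrist's pose just before it. calibration takes no time and is no camera call.
- close_job(): hands the job in, once; it reports no verdict.
The state is a dict: "clock": time; "joint_pos": joint angles; "qvel": joint speeds; "tau": joint torques, N m; "tool_pos": TCP position; "orientation": TCP orientation; "force": force on the tool from outside, world axes, zero at the start; "moment": the same for the moment, N m; "opening": finger opening in m.
Only numpy, scipy, OpenCV 4.12 (cv2) and the standard library are available. Lean on these libraries where they do the work, as an engineer would, in place of code of your own. Each camera call takes 0.05 s, during which the arm holds its last target. There are 200 camera calls.

## Task

Release the battery from the sloping charger: press the ridged release key all the way down with one fingertip, and with the other finger standing in the channel in front of the battery catch it as it pops out, before it slides off the ramp. Do not grasp or lift the battery, and leave the things round about alone. Finish holding like that: the key still pressed down and the popped-out battery at rest against the other finger.

Things in the scene. Friction and masses are not known exactly. Their poses are not given: they have to be found in the camera images.
- charger: Grey charger fixed to the table, 240 x 113 mm, 120 mm high at its rear tower. Origin on the table under the catch, midway across the channel; z up, x up the slope (away from the robot at yaw 0), y to the side of the release key. Its channel slopes 16 degrees along x, from an open lower end at x = -85 mm to the tower at x = 100; 50 mm wide inside, walls 6 mm thick rising 12 mm above the floor.
- catch (a point): Middle of the channel floor at x = 0, 40 mm above the table. Here a steel catch 26 mm wide stands 8 mm out of the floor and holds the battery; it is one piece with the release key and sinks with it.
- waiting_spot (a point): Point on the middle line of the channel floor, level with the key: x = -40, y = 0, z = 28.5 mm in the charger's frame. A finger upright here has its near face about 18 mm in front of the battery's top edge. With its tip as low as the pressed key (45 mm above the table) it clears the sloping floor and overlaps the battery, whose top front edge is about 70 mm above the table when caught here.
- ejector_spot (a point): Black spring ejector plate behind the battery, 30 mm wide. It pushes the battery downhill with about 3.5 N, falling to 2 N over its 24 mm stroke; after that the battery slides on by its weight.
- battery: Loose, slippery black and grey battery, 80 (x, along the channel) x 46 x 36 mm, about 0.25 kg, tilted 16 degrees with the channel. Origin at the centre of its underside, at the start x = 39, y = 0, z = 51 mm in the charger's frame; front top edge at x = -10, z = 75. Once let go it is off the ramp within about 0.4 s unless a finger already stands in the channel. It should come out 10 to 50 mm.
- release_key (a joint): How far the release key is pressed straight down, m: 0 up, 0.012 fully down against its stop. Spring: 3 N at the start, 7 N fully down. The catch lets the battery go at about 0.008.
- key_top (a point): Centre of the flat top of the release key (moves with it): a black plastic key with ridges, 36 mm along x by 28 mm along y, beside the channel at x = -40, y = 60 mm in the charger's frame; top 57 mm above the table when up, 45 mm when fully down. It sits in a grey housing 48 x 46 mm, 41 mm high.
- driver: Red screwdriver, 31 x 195 x 27 mm, lying on the table to the right of the charger. Leave alone.
- tape: Roll of black tape, 58 x 56 x 19 mm, on the table left of the charger. Leave alone.
- carton: Small cardboard carton, 53 x 75 x 46 mm, on the table, left and behind. Leave alone.
- measure: Tape measure, 36 x 78 x 64 mm, standing on the table, right and behind. Leave alone.
Not all that is in view belongs to the job. Of the things like the battery, leave any that is blue; of the rest the larger one is meant.

How it is judged:
By the outcome, as a careful person would: the job done as asked, in the order asked, and still so for the second after the job is handed in, while the arm keeps its last pose, push and grip.
It also fails if it takes over 42 s, if anything falls off the work surface, if the arm or the gripper's body presses on something with over 40 N, if the wrist force passes 120 N, or if a joint passes its speed limit or range.

## Working session

There is one attempt and no reset: what is moved stays moved. The work goes in short steps, Python scripts to look and compute and a tool call to move; the robot and the scene stay as the last step left them, time stands still between calls to the robot, and variables do not carry over. Pictures are saved under pics/ and viewed, about 8 in all and at most 12, crops included, and the job is handed in when it is done.

Besides the shell and the picture viewer there is one more tool, called as name([rows], argument=value, ...), one row to a line, values as JSON. move_arm: Moves the arm, as the interface text tells. Its arguments: {"type":"object","properties":{"commands":{"type":"array"},"jaw":{"type":"number"}},"required":["commands"]}

```bash
mkdir -p pics; ls; cat > h.py <<'E'
import numpy as np,cv2
from scipy.spatial.transform import Rotation as R
from plant import *
def save(n,a): cv2.imwrite('pics/'+n,cv2.cvtColor(a,cv2.COLOR_RGB2BGR))
def cloud(depth,cal,T=None):
    T=cal['T'] if T is None else T
    K=np.array(cal['mtx']);v,u=np.mgrid[:400,:640]
    p=np.stack([(u-K[0,2])/K[0,0]*depth,-(v-K[1,2])/K[1,1]*depth,-depth],-1)
    return p@np.array(T)[:3,:3].T+np.array(T)[:3,3]
E
python3 - <<'E'
from h import *
o=get_obs();print({k:np.round(v,3) for k,v in o.items()})
for n in('top','side'):
    p,d=snapshot(n);save(n+'0.png',p);c=calibration(n);print({k:np.round(v,3).tolist() for k,v in c.items()})
    np.savez(n+'0.npz',p=p,d=d,c=cloud(d,c))
E
```

```text
pics
{'clock': np.float64(0.0), 'joint_pos': array([-4.6862e+01,  2.0589e+01,  6.3500e-01, -2.1000e-02, -7.0135e+01,
       -1.6508e+01]), 'qvel': array([-0.013, -0.095, -0.003, -0.047,  0.072,  0.102]), 'tau': array([ 1.0000e-03, -5.8272e+01,  2.9307e+01,  6.9970e+00,  7.0000e-03,
       -0.0000e+00]), 'tool_pos': array([ 0.302, -0.603,  0.226]), 'orientation': array([  4.191,  89.909, 120.814]), 'force': array([0.026, 0.088, 0.253]), 'moment': array([ 0.001, -0.018, -0.036]), 'opening': np.float64(0.088)}
{'mtx': [[475.978, 0.0, 322.384], [0.0, 475.978, 199.486], [0.0, 0.0, 1.0]], 'T': [[-0.026, 0.982, -0.186, 0.27], [-0.999, -0.031, -0.023, -0.005], [-0.029, 0.185, 0.982, 1.49], [0.0, 0.0, 0.0, 1.0]]}
{'mtx': [[520.878, 0.0, 318.628], [0.0, 520.878, 191.748], [0.0, 0.0, 1.0]], 'T': [[0.385, -0.579, 0.718, 1.582], [0.923, 0.225, -0.313, -0.425], [0.02, 0.783, 0.621, 0.949], [0.0, 0.0, 0.0, 1.0]]}
```

View pics/top0.png

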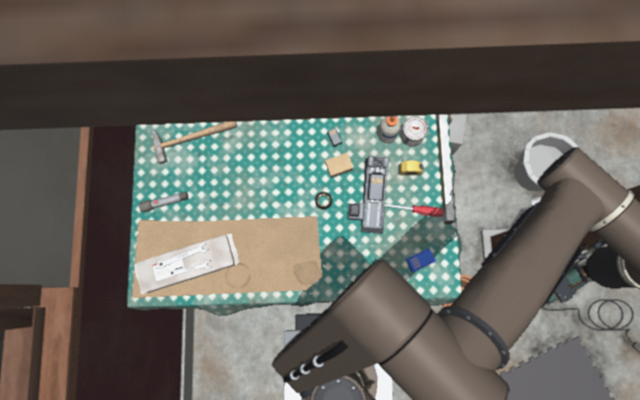

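View pics/side0.png

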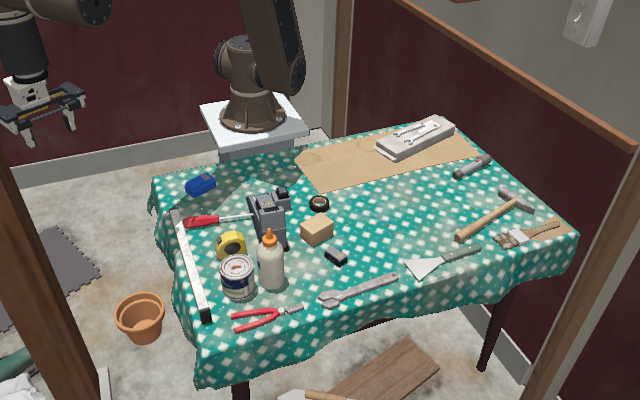

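The top view shows the charger at about (375,195), with its tower at the far end (375,163) and the key block at (355,211). The battery lookalikes are the one in the charger (376,187), a blue one (421,260) and a small dark one (335,136). The one meant is the battery in the charger, because it isn't blue and is larger than the small one. I'll confirm that in an enlarged crop and measure it.

```bash
python3 - <<'E'
from h import *
z=np.load('top0.npz');p=z['p'];c=z['c']
cr=p[120:250,310:460];cr=cv2.resize(cr,None,fx=5,fy=4.6*5/4.6,interpolation=cv2.INTER_CUBIC)[:600];save('crop1.png',cr)
s=np.load('side0.npz')
C=np.concatenate([c.reshape(-1,3),s['c'].reshape(-1,3)])
# height map print on 6mm grid of the charger from both
w=c[150:240,340:395]
print('rows z(mm) top'); 
for r in range(152,236,3): print(r,(c[r,345:392:3,2]*1000).round().astype(int).tolist())
for u,v in((355,211),(375,160),(373,228)): print(u,v,c[v,u].round(3))
E
```

```text
rows z(mm) top
152 [-4, -1, 0, 6, 1, -4, -2, 8, 0, 7, 5, 5, -1, 2, -2, 5]
155 [45, 46, 8, -7, -5, 3, -2, -2, 1, 9, 1, -6, -1, -3, -1, 2]
158 [40, 51, 2, -6, 2, -2, 2, 7, 118, 120, 117, 119, 120, 120, 122, -1]
161 [45, 47, 0, 1, -1, 1, -7, 6, 114, 118, 114, 120, 118, 116, 113, -2]
164 [50, 46, 44, 6, 3, 6, -6, 3, 113, 114, 116, 113, 113, 111, 109, -3]
167 [47, 49, 40, 3, 1, -4, -3, 7, 64, 70, 69, 82, 69, 66, 84, 3]
170 [50, 35, 8, 0, 4, -2, -1, 9, 66, 68, 66, 83, 62, 61, 81, 1]
173 [7, -1, -3, 1, -4, -2, 1, 6, 56, 70, 86, 78, 81, 61, 1, 7]
176 [8, -2, 1, 4, 2, 3, -3, 54, 86, 99, 97, 96, 98, 88, -3, 4]
179 [4, -2, -5, -2, 0, -2, 4, 63, 80, 95, 91, 92, 100, 95, -8, -4]
182 [2, 4, -4, -3, -3, 0, -4, 65, 86, 90, 97, 85, 89, 61, -3, -1]
185 [-2, 1, -2, 2, 6, -2, -2, 63, 79, 86, 86, 84, 89, 70, 0, 3]
188 [-3, -3, -3, 7, 0, 1, 2, 58, 76, 89, 84, 83, 81, 61, 1, 0]
191 [4, 4, 0, -3, 1, -2, 8, 53, 85, 80, 77, 78, 79, 61, 6, 1]
194 [-2, -1, 0, 2, 3, 3, 8, 55, 78, 75, 83, 84, 80, 54, -4, -2]
197 [-3, 0, -2, -3, 0, -3, 6, 54, 78, 76, 79, 74, 73, 54, -5, -7]
200 [6, 0, 3, 3, 0, 0, 7, 49, 39, 46, 45, 60, 64, 54, 5, 1]
203 [1, -4, 37, 38, 38, -6, 7, 50, 36, 34, 35, 39, 43, 47, 5, -3]
206 [-1, -1, 60, 65, 62, 42, 41, 34, 32, 29, 36, 34, 38, 46, 1, 12]
209 [1, 6, 53, 61, 60, 39, 42, 32, 33, 28, 35, 34, 30, 0, 1, 1]
212 [0, 33, 55, 58, 61, 44, 40, 30, 28, 29, 31, 40, 29, -4, 1, 0]
215 [-2, 43, 53, 54, 57, 40, 30, 29, 30, 25, 29, 29, 27, 4, 1, -1]
218 [-2, 28, 31, 34, 36, 42, 34, 29, 26, 20, 24, 22, 29, -8, -2, -5]
221 [-1, 0, 4, 1, -2, -4, 35, 22, 22, 18, 16, 19, 27, 3, -8, 7]
224 [0, -2, 1, 3, -1, 1, 28, 15, 20, 20, 22, 18, 28, 0, 0, -2]
227 [3, -3, 1, 1, 2, 1, 3, 12, 12, 13, 16, 18, 23, 2, -2, 1]
230 [-1, 2, 0, 1, 2, -1, 6, 7, 4, 7, 5, 3, 0, 1, 8, 4]
233 [0, -3, -2, -2, 1, 3, 0, 0, 4, -2, -6, 1490, 0, -1, 2, 2]
355 211 [ 0.503 -0.069  0.055]
375 160 [ 0.646 -0.132  0.111]
373 228 [ 0.455 -0.126  0.006]
```

View pics/crop1.png

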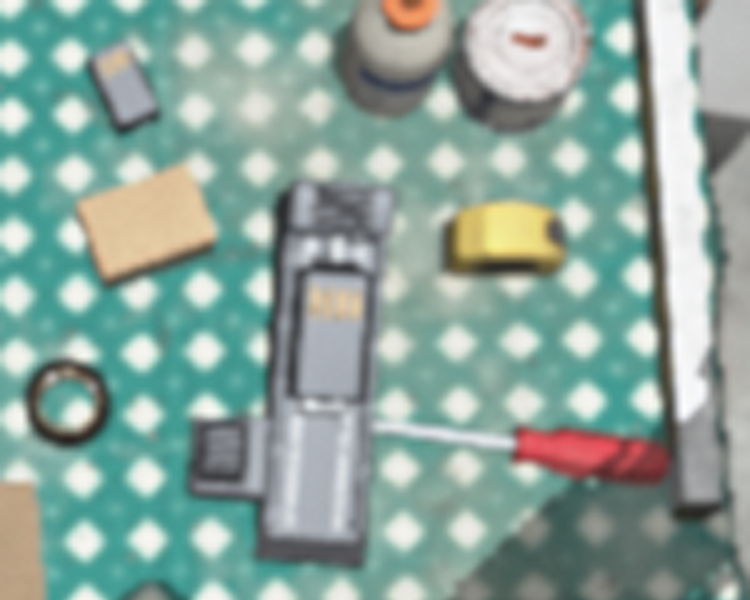

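```bash
cat >> h.py <<'E'
t16=np.tan(np.radians(16));c16=np.cos(np.radians(16))
def model(X,Y,L=155):
    z=np.zeros_like(X);f=40+X*t16
    ch=(X>-85)&(X<100)
    z=np.where(ch&(abs(Y)<25),f,z);z=np.where(ch&(abs(Y)>=25)&(abs(Y)<31),f+12,z)
    z=np.where((X>-10)&(X<67)&(abs(Y)<23),f+36/c16,z)
    z=np.where((abs(X+40)<24)&(Y>37)&(Y<83),41,z);z=np.where((abs(X+40)<18)&(abs(Y-60)<14),57,z)
    return z
def fit(P,x0):
    from scipy.optimize import minimize
    def cost(q):
        a=q[2];d=P[:,:2]*1000-np.array(q[:2]);X=d[:,0]*np.cos(a)+d[:,1]*np.sin(a);Y=-d[:,0]*np.sin(a)+d[:,1]*np.cos(a)
        m=(X<90)&(X>-120)&(abs(Y)<110)
        r=np.clip(abs(P[:,2]*1000-model(X,Y)),0,20);return (r*m).sum()/m.sum()+0*r.sum()
    best=min((minimize(cost,[x0[0]+i,x0[1]+j,x0[2]+k],method='Nelder-Mead',options=dict(initial_simplex=[[x0[0]+i,x0[1]+j,x0[2]+k],[x0[0]+i+6,x0[1]+j,x0[2]+k],[x0[0]+i,x0[1]+j+6,x0[2]+k],[x0[0]+i,x0[1]+j,x0[2]+k+.08]])) for i in(-6,6) for j in(-6,6) for k in(-.05,.05)),key=lambda s:s.fun)
    return best.x,best.fun
def plan(q,lz):
    a=q[2];Rz=np.array([[np.cos(a),-np.sin(a)],[np.sin(a),np.cos(a)]])
    xy=Rz@[-40,30]+q[:2]
    o=get_obs();T=R.from_euler('xyz',o['orientation'],degrees=True).as_matrix();p=o['tool_pos']*1000
    d=np.r_[xy,lz]-p
    print('target',xy.round(1),'TCP',p.round(1),'tool axes cols\n',T.round(3))
    print('shift tool mm',(T.T@d).round(1),'shift world',d.round(1))
    y=np.array([-np.sin(a),np.cos(a),0])
    for s in(1,-1):
        yt=T.T@(s*y);print('spin rad',s,round(np.arctan2(-yt[1],yt[2]),3))
    print('joints',o['joint_pos'].round(1),'F',o['force'].round(2),'open',o['opening'],'t',o['clock'])
E
python3 - <<'E'
from h import *
P=np.load('top0.npz')['c'][130:245,320:420].reshape(-1,3)
q,f=fit(P,[540,-132,0.0]);print(q.round(3),f)
for n in('side',):
    S=np.load('side0.npz')['c'].reshape(-1,3);m=(abs(S[:,0]-.53)<.2)&(abs(S[:,1]+.12)<.15)
    print(*fit(S[m],q))
plan(q,160)
print(calibration('wrist'))
E
```

```text
[ 5.40247e+02 -1.31057e+02 -1.04000e-01] 3.9730530728183626
[ 4.68517738e+02 -1.16420714e+02 -9.34002430e-02] 7.43622790684884
target [503.6 -97.1] TCP [ 302.3 -603.   225.7] tool axes cols
 [[-0.001 -0.894 -0.448]
 [ 0.001 -0.448  0.894]
 [-1.     0.     0.001]]
shift tool mm [  66.2 -406.6  362. ] shift world [201.2 505.9 -65.7]
spin rad 1 0.569
spin rad -1 -2.573
joints [-46.9  20.6   0.6  -0.  -70.1 -16.5] F [ 0.9  -0.5  -0.63] open 0.08747288968134966 t 0.1
{'mtx': array([[299.84679368,   0.        , 322.74578015],
       [  0.        , 299.84679368, 200.99173124],
       [  0.        ,   0.        ,   1.        ]]), 'tool_from_camera': array([[-1.15694363e-03,  2.50720421e-01, -9.68058847e-01,
        -1.57999505e-01],
       [-1.35364289e-03,  9.68058216e-01,  2.50721875e-01,
         6.75301975e-02],
       [ 9.99998415e-01,  1.60047705e-03, -7.80602871e-04,
        -5.45072086e-04],
       [ 0.00000000e+00,  0.00000000e+00,  0.00000000e+00,
         1.00000000e+00]])}
```

The crop confirms it: the grey and black battery sits in the charger, the key is the ridged pad to its left, and the screwdriver tip touches the right side. The fit puts the charger origin at (540,-131) mm with yaw -6°. Next I'll move above it at the present height.

move_arm([
  [[0,-2.5,2.2,0],[0,-2.6,2.3,0],[0,-2.5,2.2,0],[0,-2.6,2.3,0],[0,-2.5,2.3,0],[0,-2.6,2.3,0],[0,-2.5,2.2,0],[0,-2.6,2.3,0]],
], jaw=3.9)

```text
clock: 0.9
tool_pos: [0.4039, -0.3488, 0.2263]
orientation: [27.5, 90.0, 144.2]
force: [1.4, -0.2, 0.2]
opening: 0.0395
```

move_arm([
  [[0,-2.5,2.2,0],[0,-2.6,2.3,0],[0,-2.5,2.2,0],[0,-2.6,2.3,0],[0,-2.5,2.3,0],[0,-2.6,2.3,0],[0,-2.5,2.2,0],[0,-2.5,2.3,0]],
])

```text
clock: 1.7
tool_pos: [0.5042, -0.096, 0.2264]
orientation: [53.0, 90.0, 169.7]
force: [0.8, -0.5, -1.5]
opening: 0.0388
```

move_arm([
  [[0,0,0,0.14],[0,0,0,0.14],[0,0,0,0.14],[0,0,0,0.14],[0,0,0,0.009],[0,0,0,0],[0,0,0,0]],
])

```text
clock: 2.4
tool_pos: [0.504, -0.0974, 0.2264]
orientation: [94.7, 90.0, 178.9]
force: [0.0, 0.8, 0.3]
opening: 0.039
```

```bash
cat >> h.py <<'E'
def wrist(name):
    o=get_obs();p,d=snapshot('wrist');c=calibration('wrist')
    W=np.eye(4);W[:3,:3]=R.from_euler('xyz',o['orientation'],degrees=True).as_matrix();W[:3,3]=o['tool_pos']
    save(name,p);return p,d,cloud(d,c,W@c['tool_from_camera'])
E
python3 - <<'E'
from h import *
p,d,c=wrist('w1.png');np.savez('w1.npz',p=p,c=c)
P=c[d>0];P=P[(abs(P[:,0]-.53)<.2)&(abs(P[:,1]+.12)<.15)&(P[:,2]<.13)]
q,f=fit(P,[540,-131,-.104]);print(len(P),q.round(3),f)
plan(q,100)
E
```

```text
52198 [ 5.39751e+02 -1.31520e+02 -1.09000e-01] 1.9782497680906193
target [503.3 -97.3] TCP [504.  -97.4 226.5] tool axes cols
 [[-0.    -0.995  0.102]
 [ 0.     0.102  0.995]
 [-1.     0.    -0.   ]]
shift tool mm [126.5   0.7  -0. ] shift world [-8.000e-01  1.000e-01 -1.265e+02]
spin rad 1 0.007
spin rad -1 -3.134
joints [  11.     5.2  -19.4   -0.   -65.4 -106.8] F [ 0.16 -0.14  0.25] open 0.039063009856933076 t 2.45
```

View pics/w1.png

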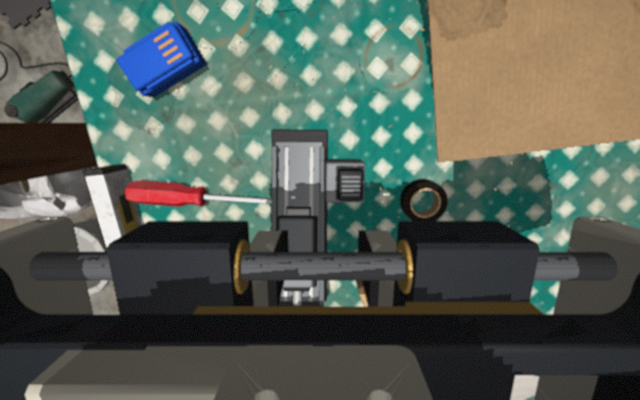

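The wrist view shows the channel at about (300,165) and the key at (348,180), symmetric about the tool's centre column 322. The refit agrees with the first to within 1 mm. Next I'll descend to 75 mm and check from the side.

move_arm([
  [[2.5,0.07,0,0.007],[2.5,0,0,0],[2.5,0,0,0],[2.5,0,0,0],[2.5,0,0,0],[1.5,0,0,0],[1.1,0,0,0],[0,0,0,0]],
])

```text
clock: 3.25
tool_pos: [0.5026, -0.0974, 0.0743]
orientation: [104.5, 89.9, -171.8]
force: [0.1, 0.1, 0.0]
opening: 0.0389
```

```bash
python3 - <<'E'
from h import *
plan([539.8,-131.5,-.109],45)
p,d=snapshot('side');save('s2.png',cv2.resize(p[160:270,210:350],None,fx=5.4,fy=5.4,interpolation=cv2.INTER_CUBIC))
w,d,c=wrist('w2.png')
P=c[d>0];P=P[(abs(P[:,0]-.53)<.2)&(abs(P[:,1]+.12)<.15)&(P[:,2]<.07)]
print(fit(P,[540,-131,-.104]))
E
```

```text
target [503.3 -97.3] TCP [502.6 -97.4  74.3] tool axes cols
 [[-0.002 -0.994  0.11 ]
 [-0.     0.11   0.994]
 [-1.     0.002 -0.001]]
shift tool mm [29.3 -0.7  0.2] shift world [  0.7   0.1 -29.3]
spin rad 1 -0.001
spin rad -1 3.14
joints [  11.    14.4  -30.9   -0.   -44.9 -107.3] F [0.13 0.13 0.02] open 0.03890250796108601 t 3.25
(array([ 5.39710844e+02, -1.31580463e+02, -1.11529627e-01]), np.float64(1.7769843220407353))
```

View pics/s2.png

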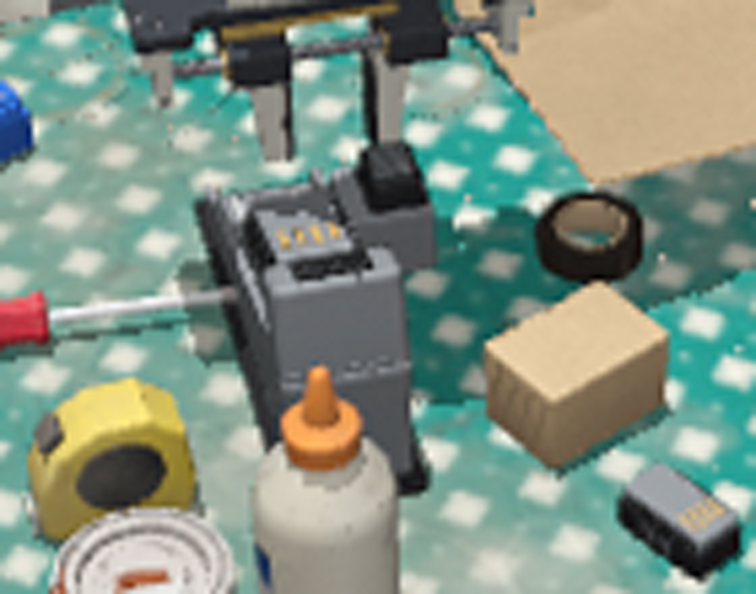

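View pics/w2.png

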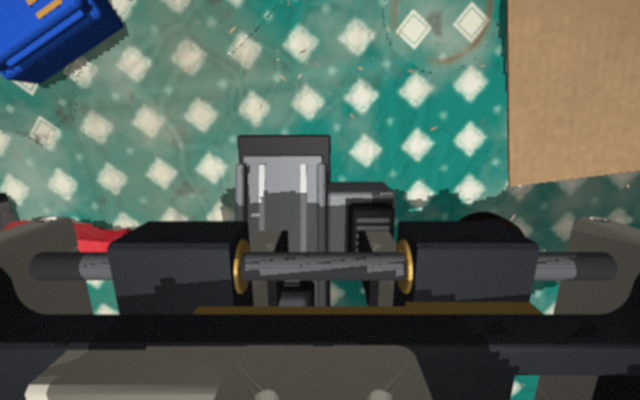

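The two views show one finger above the key (side crop about (385,130), key at (395,165)) and the other over the channel, in front of the battery. The tips taper, so I'll widen the jaw slightly to centre them, then press down.

move_arm([
  [[0.5,-0.07,0,0],[0.5,0,0,0],[0.4,0,0,0],[0,0,0,0],[0,0,0,0]],
], jaw=4.6)

```text
clock: 3.85
tool_pos: [0.504, -0.0974, 0.0615]
orientation: [114.1, 90.0, -162.3]
force: [-0.2, -0.4, 0.8]
opening: 0.0458
```

move_arm([
  [[0.2,0,0,0],[0.2,0,0,0],[0.2,0,0,0],[0.2,0,0,0],[0,0,0,0],[0,0,0,0]],
])

```text
clock: 4.45
tool_pos: [0.5042, -0.0973, 0.0536]
orientation: [-80.7, 90.0, 2.9]
force: [-0.5, 1.1, 0.7]
opening: 0.046
```

move_arm([
  [[0.2,0,0,0],[0.1,0,0,0],[0,0,0,0],[0,0,0,0]],
])

```text
clock: 4.85
tool_pos: [0.5043, -0.0973, 0.0506]
orientation: [-81.6, 90.0, 2.0]
force: [-0.2, 1.2, 3.6]
opening: 0.046
```

```bash
python3 - <<'E'
from h import *
plan([539.8,-131.5,-.109],45)
p,d=snapshot('side');save('s3.png',cv2.resize(p[170:240,230:320],None,fx=8,fy=8,interpolation=cv2.INTER_CUBIC))
E
```

```text
target [503.3 -97.3] TCP [504.3 -97.3  50.6] tool axes cols
 [[ 0.    -0.994  0.111]
 [ 0.     0.111  0.994]
 [-1.    -0.     0.   ]]
shift tool mm [ 5.6  1.  -0.1] shift world [-1.  -0.  -5.6]
spin rad 1 -0.002
spin rad -1 3.139
joints [  11.    16.3  -32.2    0.   -41.4 -107.4] F [-0.24  1.16  3.61] open 0.046000578547818714 t 4.85
```

View pics/s3.png

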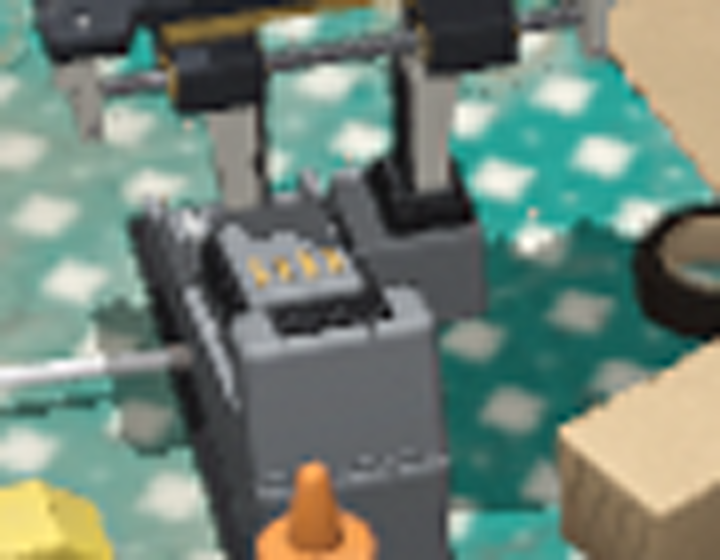

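The key finger is on the key at 3.6 N, and the other stands in the channel just in front of the battery. I'll keep pressing and watch for the force to jump at the stop.

move_arm([
  [[0.2,0,0,0],[0.2,0,0,0],[0.1,0,0,0],[0,0,0,0],[0,0,0,0]],
])

```text
clock: 5.4
tool_pos: [0.5037, -0.0974, 0.0455]
orientation: [90.3, 90.0, 173.9]
force: [-1.8, 1.0, 5.8]
opening: 0.0459
```

move_arm([
  [[0.1,0,0,0],[0.1,0,0,0],[0,0,0,0],[0,0,0,0]],
])

```text
clock: 5.8
tool_pos: [0.5039, -0.0974, 0.0449]
orientation: [-106.1, 90.0, -22.5]
force: [-7.7, 2.3, 22.9]
opening: 0.0463
```

move_arm([
  [[-0.05,0,0,0],[0,0,0,0],[0,0,0,0],[0,0,0,0],[0,0,0,0],[0,0,0,0]],
])

```text
clock: 6.4
tool_pos: [0.5038, -0.0974, 0.045]
orientation: [172.2, 90.0, -104.1]
force: [-6.1, 1.2, 17.4]
opening: 0.0458
```

```bash
python3 - <<'E'
from h import *
plan([539.8,-131.5,-.109],45)
p,d=snapshot('side');a=cv2.resize(p[170:240,230:320],None,fx=8,fy=8,interpolation=cv2.INTER_CUBIC)
save('s4.png',a)
c=cloud(d,calibration('side'));q=[539.8,-131.5,-.109];D=c.reshape(-1,3)*1000-np.r_[q[:2],0];X=D[:,0]*np.cos(q[2])+D[:,1]*np.sin(q[2]);Y=-D[:,0]*np.sin(q[2])+D[:,1]*np.cos(q[2])
for x in range(-50,90,8):
    m=(abs(X-x)<4)&(abs(Y)<18)&(D[:,2]<130)
    if m.any(): print(x,m.sum(),np.median(D[m,2]).round(),round(40+x*t16+36/c16))
E
```

```text
target [503.3 -97.3] TCP [503.8 -97.4  45. ] tool axes cols
 [[-0.    -0.994  0.111]
 [-0.     0.111  0.994]
 [-1.     0.    -0.   ]]
shift tool mm [0.  0.5 0. ] shift world [-0.5  0.1 -0. ]
spin rad 1 -0.002
spin rad -1 3.14
joints [  11.    16.8  -32.5    0.   -40.7 -107.4] F [-6.13  1.18 17.43] open 0.04577914419945634 t 6.4
-42 1 67.0 65
-34 32 80.0 68
-26 32 79.0 70
-18 15 76.0 72
-10 29 77.0 75
-2 42 119.0 77
6 18 81.0 79
14 26 83.0 81
22 33 -692.0 84
30 39 86.0 86
38 42 -691.0 88
46 82 86.0 91
54 28 -696.0 93
62 20 -700.0 95
70 21 -697.0 98
78 26 -698.0 100
86 27 -698.0 102
```

View pics/s4.png

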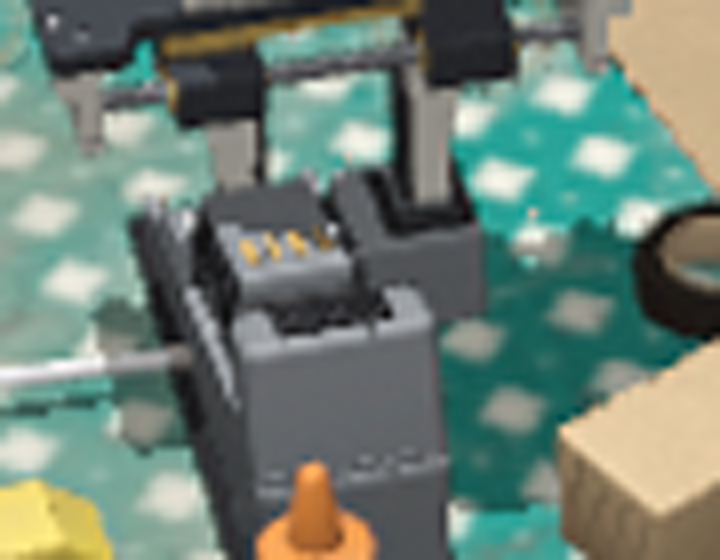

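The battery has moved out and lies against the finger in the channel, and the key is down on its stop. I'll hold briefly, confirm nothing moves, then hand in.

move_arm([
  [[0,0,0,0],[0,0,0,0],[0,0,0,0],[0,0,0,0],[0,0,0,0],[0,0,0,0]],
])

```text
clock: 7.05
tool_pos: [0.5038, -0.0974, 0.045]
orientation: [178.0, 90.0, -98.4]
force: [-5.9, 2.2, 18.6]
opening: 0.0459
```

```bash
python3 - <<'E'
from h import *
p,d=snapshot('side');a=cv2.resize(p[170:240,230:320],None,fx=8,fy=8,interpolation=cv2.INTER_CUBIC)
b=cv2.cvtColor(cv2.imread('pics/s4.png'),cv2.COLOR_BGR2RGB)
o=get_obs();df=np.abs(a.astype(int)-b)[150:330,180:380];print(df.mean(),df.max(),o['force'],o['tool_pos'],o['clock'])
if df.mean()<5 and o['force'][2]>9: print(close_job())
E
```

```text
0.6136018518518519 4 [-6.0625286   1.25867548 17.76913726] [ 0.5038286  -0.09739072  0.04504915] 7.1
the job is handed in; nothing more can be done
None
```

The battery is released and caught, and I handed the job in at 7.1 s with the arm still holding. One fingertip pressed the key down to its stop, and the other stood in the channel and stopped the battery as it popped out.

- **Key:** the fingertip was 45 mm above the table, the height given for a fully pressed key. The upward force jumped from about 6 N to 23 N at the stop, so I eased off to about 18 N. On the way down, the force only became clear about 3–6 mm below the key's stated 57 mm top, so the reading or fit is off by a few millimetres there.
- **Battery:** the side picture shows it out of its seat and against the finger, with a steady push of about 6 N on the fingers. Pictures taken 0.65 s apart were practically identical, so it is at rest.
- **How far it came out:** I didn't measure this reliably because the side camera's depth was too noisy. From the geometry it should be about 18–20 mm.
- **Surroundings:** the last pictures show nothing around the charger disturbed, but I didn't measure the other objects again.

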